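# Fix a block on the T-slot rail with a quarter-turn anchor

### The arm

A 6-joint arm with a two-finger parallel gripper is mounted at the origin on a cart in front of the work surface, level with it; the furniture and walls round the work are solid. World frame = base frame: x ahead of the robot, y to its left, z up, the work surface at z = 0. Lengths are in m, angles in degrees, forces in N, time in s.
With the tool pointing down it reaches from about 0.4 to 0.825 m from the base axis. Payload 7 kg.
Tool frame: the origin (TCP) lies midway between the tips of the shut fingers; the grasp point (between the pads) lies 19 mm behind it; z points along the fingers, y is the line along which they close (so a half turn about z gives the same grasp; the last joint's range is limited). The gripper opens to 88 mm and grips with 3 to 60 N. Pads are 19 mm wide; open, the fingers measure 130 mm over their backs; the gripper's body (78 mm by 193 mm) begins 47 mm behind the grasp point.
Start: joints at [91.507, 20.546, 0.682, 0, -70.136, -16.507], TCP at [0.175, 0.652, 0.227] pointing down, gripper open.
Joint ranges: [-176.03, 176.03], [-82.01, 121.73], [-58.28, 71.71], [-173.87, 95.51], [-174.79, -0.11], [-173.66, 173.66]. Speed limits (degrees/s): [136.94, 136.94, 172.46, 180, 180, 180].

### API

Orientations are given as [roll, pitch, yaw] about the fixed x, y, z axes, in that order (R = Rz(yaw) Ry(pitch) Rx(roll)).
In Python, from plant import r gives the robot as it stands. The module is installed in compiled form; this text tells all that it offers.
- The arm moves only by the tool play_rows, never from a script. Its argument "rows" is a list of rows, each an object with "slide": the shift along the tool's x, y, z as a fraction of full scale, a list of three; "delta_rot": the turn, a rotation vector about the tool's x, y, z as a fraction of full scale, a list of three; "fingers": the opening, from -1 (shut) to 1 (fully open). In form: [{"slide": [x, y, z], "delta_rot": [rx, ry, rz], "fingers": fingers}, ...]. A call has 1 to 8 rows; each row shifts and turns the commanded pose from where the row before left it, along the tool's axes as they then stand; what a row does not reach is not made up. Full scale, the value 1, is 0.15 m for a shift and 0.08 rad for a turn. A row lasts 1/8 s, in which the tool goes at most 62.5 mm and 10.7 degrees, less where a joint would pass 70% of its speed; a pose out of reach is approached as far as the arm can. A call with a number of a shift or a turn outside -1 to 1 is refused whole. A call with a gripper value outside its range is refused whole. The fingers move at their own pace and stop on an object; "squeeze" is the grip in N (left out, the last holds). Time passes only in rows, so rows that do not move let the fingers close. It gives the time, the measured TCP pose, the force, the opening and the grip force at its end, in the units of the state.
- r.get_state(): the state, without advancing time (a new reading comes with each control period).
- r.capture(name): name is "scene" or "top" or "wrist"; returns a dict with "image" (480x640x3 uint8, blue, green, red), "fx", "fy", "cx", "cy" (pixels), "R" (3x3) and "t" (3): a world point X has camera coordinates R X + t; the wrist camera has in their place "T_tool_cam" (4x4, takes a point from camera to tool coordinates, whose origin is the TCP and whose axes are the flange's). Camera axes: x right, y down, z forward; pixel columns grow to the right and rows downward; lengths in m; the calibration is good to about 2 mm. A picture is of the moment at which its call begins: read the wrist's pose just before it. There is no depth.
- r.close_job(): hands the job in; it is judged then, once.
The state is a dict: "time_s": time; "joints": joint angles; "qd": joint speeds; "joint_torque": joint torques, N m; "tcp_pos": TCP position; "eef_rot": TCP orientation; "contact_force": force on the tool from outside, world axes, zero at the start; "moment": the same for the moment, N m; "gripper_width": finger opening in m; "gripper_force": force on a finger pad.
Only numpy, scipy, OpenCV 4.12 (cv2) and the standard library are available. Lean on these libraries where they do the work, as an engineer would, in place of code of your own. Each camera call takes 0.05 s, during which the arm holds its last target. There are 200 camera calls.

### The job

Push the white block along the T-slot rail until it sits flat against the rail's steel end stop. Then take the winged T-anchor from its holder, lower its foot into the open slot behind the block and turn it a quarter turn so the foot locks under the lips and the wing stands square across the slot; slide the locked anchor along the slot until its round shoulder touches the block. The block must end up still flat against the stop, with nothing else on the bench disturbed.

Things in the scene. Friction and masses are not known exactly. Their poses are not given: they have to be found in the camera images.
- rail: Aluminium T-slot rail 60 mm wide, 260 long, 34 high, fixed on feet 16 mm above the bench, placed anew each time. Origin: centre of its underside (not of the feet); y along the slot towards the end stop, x across, z up. The slot is 17 mm wide, centred on x = 0, open on top, closed at both ends; lips 6 mm thick (z 28 to 34 mm) over a channel 40 mm wide (z 8 to 28).
- stop_face (a point): Point on the rail's top at the foot of the end stop's face, mid-slot (rail y = 115 mm, z = 34 mm; axes as the rail's). The steel stop is 60 mm wide, 15 mm thick along y, and stands 32 mm above the rail's top, plus two 5 mm bolt heads.
- block: Plain white plastic block 36 x 55 x 24 mm (x, y, z), lying loose on the rail, its 55 mm side across the rail and its x axis along it, a little askew at the start. Origin: centre of its underside. It slides easily; flat against the stop its origin is 18 mm from the stop's face (rail y = 97 mm).
- anchor: Steel T-anchor, 55 mm high, about 140 g. Origin: centre of its underside, z up. From below: foot 30 x 13 x 8 mm, long along x (z 0 to 8); neck 12 mm thick (z 8 to 17); round shoulder 40 mm in diameter (z 17 to 23); flat wing 30 mm long along x, 12 mm thick along y (z 23 to 55). A half turn looks the same. In holder and rail it hangs by the shoulder, wing up.
- anchor_shoulder (a point): Centre of the underside of the anchor's shoulder, 17 mm above its origin; rests on the rail's top when the foot is in. The foot enters only lying along the slot; its top is then 3 mm below the lips. It turns freely either way (no click); turned across it is held under the lips but still slides along the slot. Touching the block at the stop, it is at rail y = 59 mm.
- holder: Dark steel holder block 60 x 50 x 30 mm (x, y, z), fixed on the bench but placed anew each time, with a pocket 34 x 17 mm in its top, long side along x, in which the anchor's foot hangs at the start. Origin: centre of its underside. (A metal guard frame about 0.2 m high stands along the right-hand edge of the bench, between it and the robot arm at the start: go over it.)
- carton: Bystander: small cardboard carton 45 x 64 x 41 mm; origin at the centre of its underside.
- gear: Bystander: steel spur gear lying flat, 52 mm in diameter, 20 mm high; origin at the centre of its underside.
- flange: Bystander: round flange lying flat, 64 mm in diameter, 27 mm high; origin at the centre of its underside.
- tape: Bystander: roll of black tape lying flat, 63 mm in diameter, 18 mm high; origin at the centre of its underside.
Not all that is in view belongs to the job. There is more than one size of the block; the job needs the smallest.

How it is judged (in metres and radians):
On the way, in this order (a step that is already met when the one before it is completed fails the run):
1. the block is flat against the end stop, the anchor still in its holder (y of block in the frame of rail above 0.0935 m and angle between the x axis of block and the y axis of rail, either way round below 0.08 rad and x of block in the frame of rail between -0.01 and 0.01 m and z of block in the frame of rail between 0.031 and 0.037 m and distance of anchor from where it was at the start of the episode below 0.02 m), for 0.1 s.
2. the anchor's foot is down in the slot, lying along it (x of anchor in the frame of rail between -0.006 and 0.006 m and y of anchor in the frame of rail between -0.115 and 0.085 m and z of anchor in the frame of rail between 0.0145 and 0.0205 m and angle between the x axis of anchor and the y axis of rail, either way round below 0.4 rad), for 0.05 s.
3. the anchor is turned across the slot, its foot under the lips (x of anchor in the frame of rail between -0.006 and 0.006 m and y of anchor in the frame of rail between -0.115 and 0.085 m and z of anchor in the frame of rail between 0.0145 and 0.0205 m and angle between the x axis of anchor and the y axis of rail, either way round above 1.22 rad), for 0.1 s.
At the end, for the whole second after the job is handed in: Block on the rail, flat against the stop (3.5 mm, 0.08 rad); anchor upright, shoulder resting on the rail, foot under the lips within 0.35 rad of square across the slot, shoulder within 4 mm of the block; both at rest; carton, gear, flange and tape within 20 mm of their starts (all of step 3 and y of block in the frame of rail above 0.0935 m and angle between the x axis of block and the y axis of rail, either way round below 0.08 rad and x of block in the frame of rail between -0.01 and 0.01 m and z of block in the frame of rail between 0.031 and 0.037 m and z of anchor in the frame of rail below 0.0185 m and y of anchor in the frame of rail above 0.0535 m and angle between anchor's own z axis and vertical below 0.08 rad and horizontal distance between anchor and block below 0.042 m and linear speed of each of anchor, block below 0.01 m/s and distance of each of carton, gear, flange, tape from where it was at the start of the episode below 0.02 m); the robot touches nothing.
It fails at once if a bystander (carton, gear, flange or tape) is moved by more than 20 mm (distance of any of carton, gear, flange, tape from where it was at the start of the episode above 0.02 m).
It also fails if it takes over 72 s, if anything falls off the work surface, if the arm or the gripper's body presses on something with over 40 N, if the wrist force passes 120 N, or if a joint passes its speed limit or range.

## Working session

There is one attempt and no reset: what is moved stays moved. The work goes in short steps, Python scripts to look and compute and a tool call to move; the robot and the scene stay as the last step left them, time stands still between calls to the robot, and variables do not carry over. Pictures are saved under pics/ and viewed, at most 10 in all, crops included, and the job is handed in when it is done.

Besides the shell and the picture viewer there is one more tool, called after "Emit:" as name(argument=value, ...), one argument or row to a line, values as JSON. play_rows: Moves the arm, as the interface text tells. Shift numbers are shares of 0.15 m and turn numbers shares of 0.08 rad, none past 1 either way. Its arguments: {"type":"object","properties":{"rows":{"type":"array"},"squeeze":{"type":"number"}},"required":["rows"]}

```bash
mkdir -p pics
python3 - <<'E'
from plant import r
import cv2,pickle
s=r.get_state();print(s)
d={}
for n in("scene","top","wrist"):
    c=r.capture(n);d[n]=c;cv2.imwrite(f"pics/{n}0.png",c["image"])
    print(n,{k:v for k,v in c.items() if k!="image"})
pickle.dump(d,open("c0.pkl","wb"))
E
```

```text
{'time_s': 0.0, 'joints': array([ 9.15068305e+01,  2.05926187e+01,  6.34334853e-01, -2.01475360e-02,
       -7.01360070e+01, -1.65062185e+01]), 'qd': array([ 0.04740642, -0.04159439,  0.01365834, -0.08399832, -0.0006443 ,
       -0.01983757]), 'joint_torque': array([-5.05669523e-04, -5.82726645e+01,  2.93059945e+01,  6.99714527e+00,
        6.96104922e-03, -1.46141033e-04]), 'tcp_pos': array([0.17460279, 0.65152374, 0.22561351]), 'eef_rot': array([ 1.79904213e+02, -8.63312377e-03, -1.50062423e+01]), 'contact_force': array([ 0.0698521 , -0.88910042,  0.08417161]), 'moment': array([-0.0150897 , -0.06126472,  0.01938226]), 'gripper_force': 0.0, 'gripper_width': 0.08762270623376034}
scene {'fx': 620.5777914913359, 'fy': 620.5777914913359, 'cx': 323.6384749904955, 'cy': 231.85998386197784, 'R': array([[ 0.73093685, -0.68239089, -0.00860179],
       [-0.51217949, -0.54019954, -0.66772496],
       [ 0.45100275,  0.49247044, -0.74435837]]), 't': array([-0.29376052,  0.44059318,  1.14178789])}
top {'fx': 488.5971778453387, 'fy': 488.5971778453387, 'cx': 315.24280732423654, 'cy': 240.06333721051433, 'R': array([[ 0.01876151, -0.99950656,  0.02519193],
       [-0.99184804, -0.02178218, -0.12555081],
       [ 0.12603759, -0.02263105, -0.99176729]]), 't': array([0.18100659, 0.60418813, 0.98684897])}
wrist {'fx': 370.45439774040767, 'fy': 370.45439774040767, 'cx': 326.81197371688415, 'cy': 243.68070929977588, 'T_tool_cam': array([[-1.41309972e-03, -9.55126520e-01, -2.96194755e-01,
         7.90877497e-02],
       [ 9.99998607e-01, -1.08672652e-03, -1.26651949e-03,
         6.31920792e-04],
       [ 8.87803657e-04, -2.96196133e-01,  9.55126726e-01,
        -1.59010288e-01],
       [ 0.00000000e+00,  0.00000000e+00,  0.00000000e+00,
         1.00000000e+00]])}
```

View pics/top0.png

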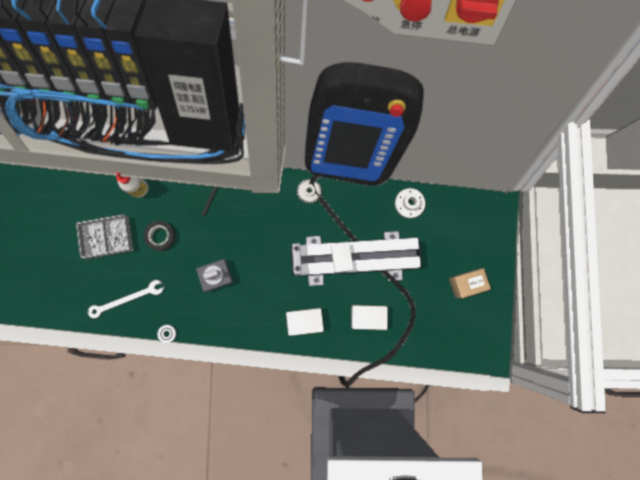

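View pics/scene0.png

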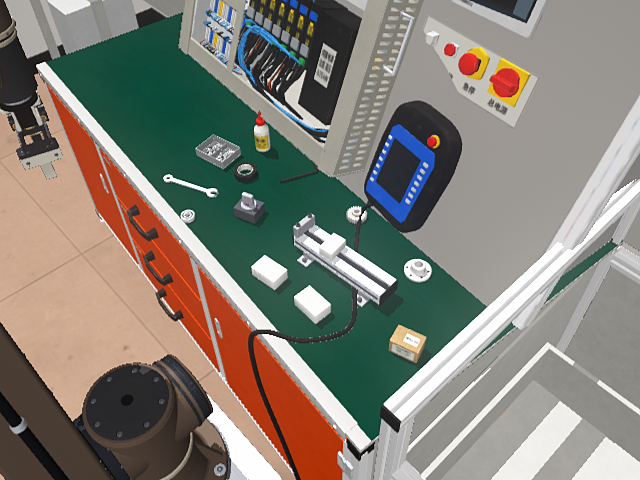

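The top view shows the rail around (292–420, 238–275), with the stop at its left end (297, 258) and the block at (343, 257). The holder with the anchor is at (213, 275), and the two larger blocks are at (305, 321) and (370, 317). The scene view shows the same layout. Next I'll zoom in for corners.

Run:
```python
import cv2
a=cv2.imread("pics/top0.png")[215:295,185:435];cv2.imwrite("pics/topc.png",cv2.resize(a,None,fx=3.2,fy=3.2,interpolation=2))
a=cv2.imread("pics/scene0.png")[180:310,225:405];cv2.imwrite("pics/scenec.png",cv2.resize(a,None,fx=4.4,fy=4.4,interpolation=2))
```

```text
(no output)
```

View pics/topc.png

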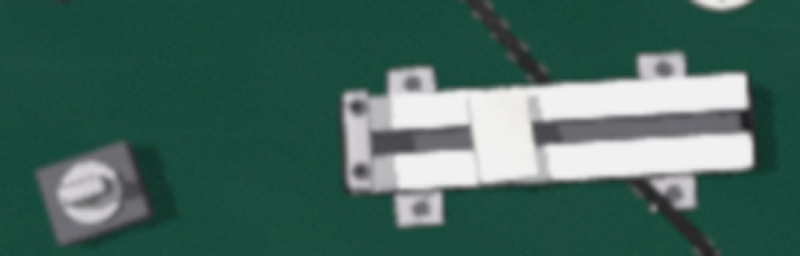

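View pics/scenec.png

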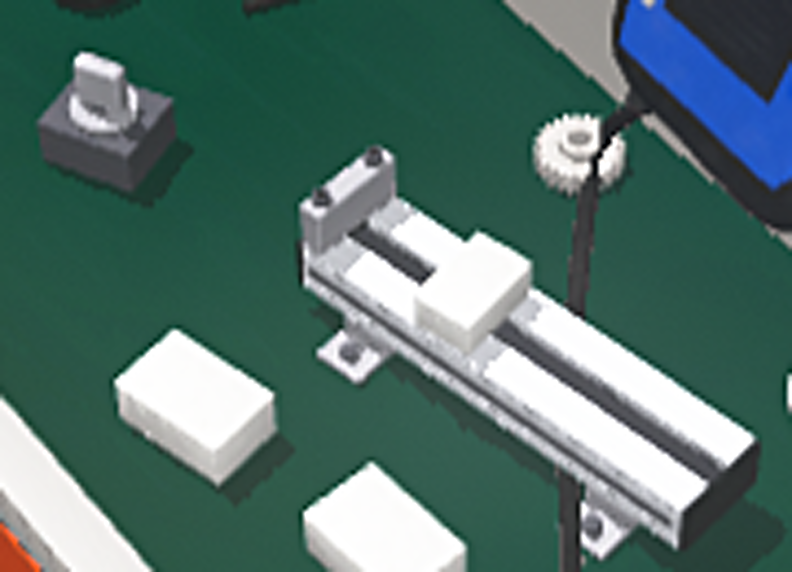

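The top crop shows the rail's right end at (748,74)–(754,168), the block's top face at (470,95), (527,92), (537,178) and (478,184), and the holder's top at (37,170), (127,141), (152,214) and (60,246). The scene crop shows the same items, with the block's top at (479,234), (531,268), (468,325) and (415,287). Next I'll cast rays from these.

```bash
cat > h.py <<'E'
import numpy as np,pickle
def cast(c,px,z):
    d=c["R"].T@np.array([(px[0]-c["cx"])/c["fx"],(px[1]-c["cy"])/c["fy"],1]); o=-c["R"].T@c["t"]
    return o+d*(z-o[2])/d[2]
def toolcam(c,s):
    from scipy.spatial.transform import Rotation as Ro
    T=np.eye(4);T[:3,:3]=Ro.from_euler('xyz',s["eef_rot"],degrees=True).as_matrix();T[:3,3]=s["tcp_pos"]
    M=np.linalg.inv(T@c["T_tool_cam"]);return dict(c,R=M[:3,:3],t=M[:3,3])
E
python3 - <<'E'
from h import *
d=pickle.load(open("c0.pkl","rb"))
def T(n,pts,z):
    sc,o=((3.2,(185,215)) if n=="top" else (4.4,(225,180)))
    return np.array([cast(d[n],((x+.5)/sc-.5+o[0],(y+.5)/sc-.5+o[1]),z) for x,y in pts])[:,:2]
def ang(v): return np.degrees(np.arctan2(v[1],v[0]))
np.set_printoptions(precision=4,suppress=True)
R=T("top",[(748,74),(754,168),(390,97),(398,188)],.05);print("rail top",R,"w",np.linalg.norm(R[0]-R[1]),"endmid",(R[0]+R[1])/2,ang(R[2]-R[0]),ang(R[3]-R[1]))
S=T("top",[(343,93),(365,90),(372,190),(350,193)],.082);print("stop",S,S.mean(0),np.linalg.norm(S[1]-S[2]),"mid face",(S[1]+S[2])/2)
S2=T("scene",[(757,440),(682,500)],.05);print("scene rail end",S2,S2.mean(0))
for n,p in(("top",[(470,95),(527,92),(537,178),(478,184)]),("scene",[(479,234),(531,268),(468,325),(415,287)])):
    B=T(n,p,.074);print("block",n,B.mean(0),ang(B[0]-B[1]),ang(B[3]-B[2]),ang(B[0]-B[3]),ang(B[1]-B[2]),[np.linalg.norm(B[i]-B[i-1]) for i in range(4)])
H=T("top",[(37,170),(127,141),(152,214),(60,246)],.03);print("holder",H.mean(0),ang(H[0]-H[1]),ang(H[3]-H[2]),ang(H[0]-H[3]),ang(H[1]-H[2]),[np.linalg.norm(H[i]-H[i-1]) for i in range(4)])
H=T("scene",[(38,122),(98,72),(175,100),(130,150)],.03);print("holder sc",H,H.mean(0))
W=T("top",[(60,202),(105,183)],.068);print("wing",W,W.mean(0),ang(W[0]-W[1]));print("shoulder",T("top",[(91,191)],.036))
W=T("scene",[(76,58),(124,72)],.068);print("wing sc",W,W.mean(0),ang(W[0]-W[1]))
for n,p,z in(("gear",(309,190),.01),("flange",(410,203),.015),("tape",(159,236),.01),("carton",(470,283),.041)): print(n,cast(d["top"],p,z))
E
```

```text
rail top [[ 0.6081 -0.0205]
 [ 0.5471 -0.0239]
 [ 0.588   0.2113]
 [ 0.5296  0.205 ]] w 0.06108050660758932 endmid [ 0.5776 -0.0222] 94.94420580834425 94.37227905401505
stop [[0.5861 0.2408]
 [0.5883 0.2272]
 [0.5261 0.2214]
 [0.524  0.235 ]] [0.5562 0.2311] 0.06244156970001381 mid face [0.5572 0.2243]
scene rail end [[ 0.6072 -0.017 ]
 [ 0.5529 -0.0168]] [ 0.58   -0.0169]
block top [0.5614 0.1401] 94.2739858604628 96.95622617964702 5.945687125305349 7.179972393858453 [np.float64(0.05618174660671571), np.float64(0.03601604739751849), np.float64(0.054487987252948254), np.float64(0.03718020940042102)]
block scene [0.5635 0.1437] 95.19513864524146 93.48969273463209 4.4472632953035784 6.220002016593533 [np.float64(0.0493940100772072), np.float64(0.03581397514176793), np.float64(0.050510319175644684), np.float64(0.037378690732011936)]
holder [0.5237 0.4018] 109.3039164231849 110.46161979654627 19.40277686437106 21.049631785908826 [np.float64(0.05168629258244196), np.float64(0.060777290465439976), np.float64(0.05045215743296253), np.float64(0.06223777620091092)]
holder sc [[0.4912 0.4263]
 [0.541  0.4345]
 [0.5588 0.3862]
 [0.5153 0.3731]] [0.5266 0.405 ]
wing [[0.5155 0.4158]
 [0.5279 0.3884]] [0.5217 0.4021] 114.35249631792064
shoulder [[0.5244 0.4027]]
wing sc [[0.5179 0.419 ]
 [0.5304 0.3917]] [0.5242 0.4053] 114.73610888715287
gear [0.713  0.2083 0.01  ]
flange [ 0.6885 -0.0111  0.015 ]
tape [0.6051 0.5259 0.01  ]
carton [ 0.5169 -0.1296  0.041 ]
```

Emit:
play_rows(
  rows=[
    {"slide":[0,0,-0.06],"delta_rot":[0,0,1],"fingers":1},
    {"slide":[0,0,-0.06],"delta_rot":[0,0,1],"fingers":1},
    {"slide":[0,0,-0.06],"delta_rot":[0,0,1],"fingers":1},
    {"slide":[0,0,-0.06],"delta_rot":[0,0,1],"fingers":1},
    {"slide":[0,0,-0.06],"delta_rot":[0,0,1],"fingers":1},
    {"slide":[0,0,-0.06],"delta_rot":[0,0,1],"fingers":1},
    {"slide":[0,0,-0.06],"delta_rot":[0,0,1],"fingers":1},
    {"slide":[0,0,-0.06],"delta_rot":[0,0,1],"fingers":1},
  ],
)

```text
time_s: 1.15
tcp_pos: [0.1746, 0.6518, 0.2985]
eef_rot: [180.0, -0.0, -51.8]
contact_force: [0.4, -0.3, 0.1]
gripper_width: 0.0877
gripper_force: 0.0
```

Emit:
play_rows(
  rows=[
    {"slide":[0,0,0],"delta_rot":[0,0,1],"fingers":1},
    {"slide":[0,0,0],"delta_rot":[0,0,1],"fingers":1},
    {"slide":[0,0,0],"delta_rot":[0,0,1],"fingers":1},
    {"slide":[0.32,-0.16,0],"delta_rot":[0,0,0],"fingers":1},
    {"slide":[0.32,-0.16,0],"delta_rot":[0,0,0],"fingers":1},
    {"slide":[0.32,-0.16,0],"delta_rot":[0,0,0],"fingers":1},
  ],
)

```text
time_s: 1.9
tcp_pos: [0.301, 0.5498, 0.2983]
eef_rot: [180.0, -0.0, -65.4]
contact_force: [0.4, 0.6, 0.6]
gripper_width: 0.0876
gripper_force: 0.0
```

Emit:
play_rows(
  rows=[
    {"slide":[0.32,-0.16,0],"delta_rot":[0,0,0],"fingers":1},
    {"slide":[0.32,-0.16,0],"delta_rot":[0,0,0],"fingers":1},
    {"slide":[0.32,-0.16,0],"delta_rot":[0,0,0],"fingers":1},
    {"slide":[0.32,-0.16,0],"delta_rot":[0,0,0],"fingers":1},
    {"slide":[0.32,-0.16,0],"delta_rot":[0,0,0],"fingers":1},
    {"slide":[0.32,-0.16,0.2],"delta_rot":[0,0,0],"fingers":1},
    {"slide":[0,0,0.2],"delta_rot":[0,0,0],"fingers":1},
    {"slide":[0,0,0],"delta_rot":[0,0,0],"fingers":1},
  ],
)

```text
time_s: 2.9
tcp_pos: [0.5501, 0.3473, 0.2357]
eef_rot: [179.7, -0.1, -65.5]
contact_force: [-0.8, -0.7, 1.1]
gripper_width: 0.0878
gripper_force: 0.0
```

```bash
cat > snap.py <<'E'
import sys,pickle,cv2
from plant import r
def snap(name):
    s=r.get_state();c=r.capture("wrist");cv2.imwrite(f"pics/{name}.png",c["image"]);pickle.dump((s,c),open(name+".pkl","wb"))
    print(s["tcp_pos"],s["eef_rot"],s["joints"])
if __name__=="__main__": snap(sys.argv[1])
E
python3 snap.py w1
```

```text
[0.55006454 0.34732504 0.23566325] [ 1.79692093e+02 -9.54975275e-02 -6.55128364e+01] [ 4.93905921e+01  1.81616379e+01 -1.57898896e+00 -4.56360206e-02
 -7.05788694e+01 -2.48883908e+01]
```

View pics/w1.png

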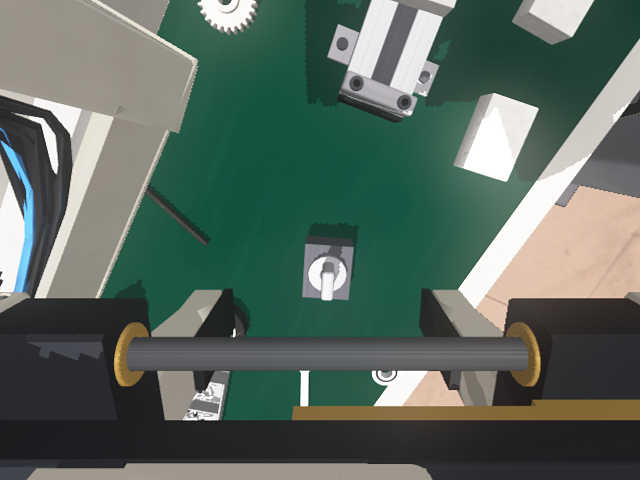

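The wrist view shows the holder at (328,270) with the wing nearly vertical in the image at x≈327, so it lies close to tool x. The rail's stop end is at (380,95). Next I'll zoom in on the holder.

Run:
```python
import cv2
a=cv2.imread("pics/w1.png")[225:307,285:375];cv2.imwrite("pics/w1c.png",cv2.resize(a,None,fx=7,fy=7,interpolation=cv2.INTER_CUBIC))
```

```text
(no output)
```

View pics/w1c.png

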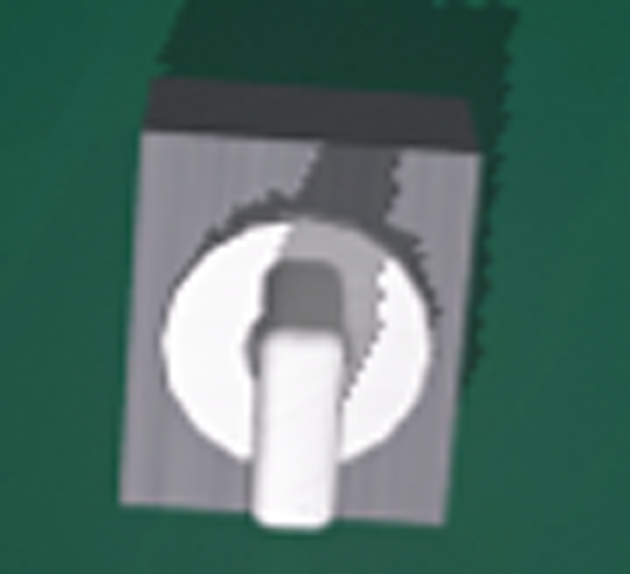

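The crop shows the holder's top corners at (142,130), (483,153), (444,525) and (120,503), the wing's top face at (262,332), (343,335), (333,525) and (252,525), and the shoulder disc centred at about (297,341).

Run:
```python
from h import *
np.set_printoptions(precision=4,suppress=True)
s,c=pickle.load(open("w1.pkl","rb"));c=toolcam(c,s)
def T(p,z): return np.array([cast(c,((x+.5)/7-.5+285,(y+.5)/7-.5+225),z) for x,y in p])[:,:2]
def ang(v): return np.degrees(np.arctan2(v[1],v[0]))
def q(n,p,z):
    H=T(p,z);print(n,H.mean(0),[round(ang(v),1) for v in(H[3]-H[0],H[2]-H[1],H[1]-H[0],H[2]-H[3])],[np.round(np.linalg.norm(H[i]-H[i-1]),4) for i in range(4)])
q("holder",[(142,130),(483,153),(444,525),(120,503)],.03)
q("wing",[(262,332),(343,335),(333,525),(252,525)],.068)
print("sh",T([(297,341)],.036),T([(163,341),(432,341)],.036))
print("bolts",cast(c,(357,83),.087),cast(c,(404,102),.087))
```

```text
holder [0.5213 0.4048] [np.float64(110.2), np.float64(109.9), np.float64(-159.7), np.float64(-160.0)] [np.float64(0.0602), np.float64(0.0504), np.float64(0.0605), np.float64(0.0501)]
wing [0.5217 0.4043] [np.float64(111.4), np.float64(111.9), np.float64(-158.0), np.float64(-155.7)] [np.float64(0.0287), np.float64(0.011), np.float64(0.0282), np.float64(0.0112)]
sh [[0.5217 0.4039]] [[0.5398 0.4121]
 [0.5034 0.3957]]
bolts [0.5742 0.2334 0.087 ] [0.5349 0.2306 0.087 ]
```

Emit:
play_rows(
  rows=[
    {"slide":[0,0,0],"delta_rot":[0,0,1],"fingers":1},
    {"slide":[0,0,0],"delta_rot":[0,0,1],"fingers":1},
    {"slide":[0,0,0],"delta_rot":[0,0,1],"fingers":1},
    {"slide":[0,0,0],"delta_rot":[0,0,1],"fingers":1},
    {"slide":[0,0,0],"delta_rot":[0,0,0.27],"fingers":1},
    {"slide":[0.36,0,0],"delta_rot":[0,0,0],"fingers":1},
    {"slide":[0.36,0,0],"delta_rot":[0,0,0],"fingers":1},
    {"slide":[0.36,0,0],"delta_rot":[0,0,0],"fingers":1},
  ],
)

```text
time_s: 3.95
tcp_pos: [0.5651, 0.1869, 0.2398]
eef_rot: [-179.9, 0.0, -84.8]
contact_force: [-0.0, 0.8, -0.0]
gripper_width: 0.0875
gripper_force: 0.0
```

Emit:
play_rows(
  rows=[
    {"slide":[0.36,0.04,0.05],"delta_rot":[0,0,0],"fingers":1},
    {"slide":[0.36,0,0.05],"delta_rot":[0,0,0],"fingers":1},
    {"slide":[0,0,0],"delta_rot":[0,0,0],"fingers":1},
    {"slide":[0,0,0],"delta_rot":[0,0,0],"fingers":1},
  ],
)

```text
time_s: 4.45
tcp_pos: [0.5689, 0.0798, 0.2246]
eef_rot: [-179.9, 0.0, -85.0]
contact_force: [-0.4, -0.6, -0.4]
gripper_width: 0.0876
gripper_force: 0.0
```

```bash
python3 snap.py w2
```

```text
[0.56889246 0.0797962  0.22458292] [-1.79909973e+02  2.51081049e-02 -8.49636687e+01] [ 2.74966799e+01  1.11549267e+01 -1.25593059e+01  1.22315374e-02
 -6.61929776e+01 -2.24652966e+01]
```

View pics/w2.png

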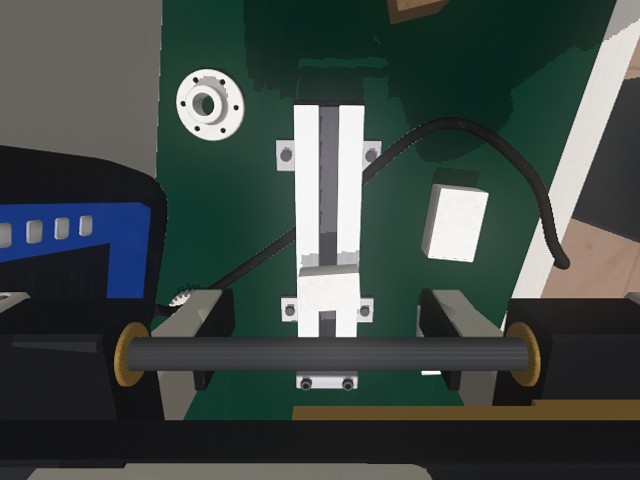

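The wrist view shows the rail nearly vertical in the image, with its top from (295–364, 104) down to the stop, whose bolts are at (306,384) and (348,384). The block's top is about (299,276), (358,271), (358,306) and (301,312).

Run:
```python
from h import *
import cv2
np.set_printoptions(precision=4,suppress=True)
s,c0=pickle.load(open("w2.pkl","rb"));c=toolcam(c0,s)
g=cv2.cvtColor(c0["image"],cv2.COLOR_BGR2GRAY).astype(int)
L=[]
for y in range(112,248,4):
    w=np.where(g[y,285:375]>170)[0]+285
    if abs(y-180)<40: pass
    L.append([*cast(c,(w[0]-.5,y),.05)[:2],*cast(c,(w[-1]+.5,y),.05)[:2],w[0],w[-1]])
L=np.array(L);print(L[::8])
for a in(0,2):
    p=np.polyfit(L[:,a+1],L[:,a],1);print("edge",p,90-np.degrees(np.arctan(p[0])))
M=(L[:,:2]+L[:,2:4])/2;p=np.polyfit(M[:,1],M[:,0],1);print("mid x=",p,"ang",90-np.degrees(np.arctan(p[0])),"width",np.linalg.norm(L[:,:2]-L[:,2:4],axis=1).mean())
col=g[95:115,308];print("end col",col)
print("end",cast(c,(308,103.5),.05),cast(c,(350,103.5),.05))
b=np.array([cast(c,q,.087) for q in((306,384),(348,384))]);print("bolts",b,b.mean(0))
B=np.array([cast(c,q,.074)[:2] for q in((299,276),(358,271),(358,306),(301,312))]);print(B,B.mean(0))
print("wall of col 330:",[int(v) for v in g[262:335:2,305]],[int(v) for v in g[262:335:2,350]])
```

```text
[[  0.6042  -0.0113   0.545   -0.0165 294.     363.    ]
 [  0.6104   0.0156   0.5324   0.0088 285.     374.    ]
 [  0.6001   0.0424   0.5405   0.0372 295.     361.    ]
 [  0.5974   0.0713   0.5381   0.0661 296.     360.    ]
 [  0.5955   0.1018   0.5356   0.0966 296.     359.    ]]
edge [-0.0974  0.6054] 95.56161936988696
edge [-0.0608  0.5418] 93.47843429250494
mid x= [-0.0794  0.5736] ang 94.54099979372585 width 0.06183528472576425
end col [ 48  48  48  50  47  44  46  44  51  40 224 248 246 245 245 245 245 245
 245 245]
end [ 0.5924 -0.0192  0.05  ] [ 0.5571 -0.0222  0.05  ]
bolts [[0.5745 0.2323 0.087 ]
 [0.5347 0.2288 0.087 ]] [0.5546 0.2305 0.087 ]
[[0.5888 0.1279]
 [0.5365 0.1185]
 [0.5326 0.153 ]
 [0.5846 0.1637]] [0.5606 0.1408]
wall of col 330: [185, 185, 188, 117, 125, 133, 141, 212, 245, 243, 244, 242, 239, 239, 239, 239, 240, 243, 242, 242, 242, 244, 245, 244, 243, 245, 245, 245, 245, 245, 245, 245, 245, 245, 245, 245, 246] [184, 134, 130, 137, 145, 145, 240, 244, 245, 245, 244, 244, 245, 245, 245, 245, 246, 246, 245, 245, 244, 245, 246, 245, 245, 246, 245, 245, 245, 245, 245, 245, 245, 245, 245, 245, 246]
```

Emit:
play_rows(
  rows=[
    {"slide":[-0.2,0.01,0.1],"delta_rot":[0,0,0.05],"fingers":1},
    {"slide":[-0.21,0,0.3],"delta_rot":[0,0,0],"fingers":1},
    {"slide":[0,0,0.33],"delta_rot":[0,0,0],"fingers":1},
    {"slide":[0,0,0.25],"delta_rot":[0,0,0],"fingers":1},
    {"slide":[0,0,0.1],"delta_rot":[0,0,0],"fingers":1},
    {"slide":[0,0,0.04],"delta_rot":[0,0,0],"fingers":1},
    {"slide":[0,0,0],"delta_rot":[0,0,0],"fingers":1},
  ],
)

```text
time_s: 5.38
tcp_pos: [0.5624, 0.1413, 0.0565]
eef_rot: [-179.9, 0.0, -85.2]
contact_force: [-0.1, -0.1, -0.2]
gripper_width: 0.0877
gripper_force: 0.0
```

Emit:
play_rows(
  squeeze=6,
  rows=[
    {"slide":[0,0,-0.005],"delta_rot":[0,0,0],"fingers":-1},
    {"slide":[0,0,0],"delta_rot":[0,0,0],"fingers":-1},
    {"slide":[0,0,0],"delta_rot":[0,0,0],"fingers":-1},
    {"slide":[0,0,0],"delta_rot":[0,0,0],"fingers":-1},
    {"slide":[0,0,0],"delta_rot":[0,0,0],"fingers":-1},
    {"slide":[0,0,0],"delta_rot":[0,0,0],"fingers":-1},
  ],
)

```text
time_s: 6.12
tcp_pos: [0.5618, 0.1406, 0.0566]
eef_rot: [-180.0, -0.0, -85.2]
contact_force: [-1.2, 0.1, 4.1]
gripper_width: 0.0561
gripper_force: 5.8
```

Emit:
play_rows(
  rows=[
    {"slide":[-0.1,0,0],"delta_rot":[0,0,0],"fingers":-1},
    {"slide":[-0.1,0,0],"delta_rot":[0,0,0],"fingers":-1},
    {"slide":[-0.1,0,0],"delta_rot":[0,0,0],"fingers":-1},
    {"slide":[-0.08,0,0],"delta_rot":[0,0,0],"fingers":-1},
    {"slide":[-0.03,0,0],"delta_rot":[0,0,0],"fingers":-1},
    {"slide":[0,0,0],"delta_rot":[0,0,0],"fingers":-1},
  ],
)

```text
time_s: 6.88
tcp_pos: [0.5567, 0.2037, 0.0565]
eef_rot: [-180.0, 0.0, -85.1]
contact_force: [-0.9, 0.9, 5.6]
gripper_width: 0.0562
gripper_force: 5.9
```

Emit:
play_rows(
  rows=[
    {"slide":[-0.01,0,0],"delta_rot":[0,0,0],"fingers":-1},
    {"slide":[-0.01,0,0],"delta_rot":[0,0,0],"fingers":-1},
    {"slide":[-0.01,0,0],"delta_rot":[0,0,0],"fingers":-1},
    {"slide":[0,0,0],"delta_rot":[0,0,0],"fingers":-1},
  ],
)

```text
time_s: 7.38
tcp_pos: [0.5557, 0.2066, 0.0562]
eef_rot: [180.0, -0.0, -85.2]
contact_force: [-1.6, -3.4, 5.3]
gripper_width: 0.0555
gripper_force: 6.0
```

Emit:
play_rows(
  rows=[
    {"slide":[-0.01,0,0],"delta_rot":[0,0,0],"fingers":-1},
    {"slide":[-0.01,0,0],"delta_rot":[0,0,0],"fingers":-1},
    {"slide":[0,0,0],"delta_rot":[0,0,0],"fingers":-1},
  ],
)

```text
time_s: 7.75
tcp_pos: [0.5553, 0.2088, 0.0559]
eef_rot: [179.9, -0.1, -85.2]
contact_force: [0.4, -7.1, 3.3]
gripper_width: 0.0553
gripper_force: 6.0
```

Emit:
play_rows(
  rows=[
    {"slide":[0,0,0],"delta_rot":[0,0,0],"fingers":1},
    {"slide":[0,0,0],"delta_rot":[0,0,0],"fingers":1},
    {"slide":[0,0,0],"delta_rot":[0,0,0],"fingers":1},
    {"slide":[0,0,0],"delta_rot":[0,0,0],"fingers":1},
    {"slide":[0,0,-0.2],"delta_rot":[0,0,0],"fingers":1},
    {"slide":[0,0,-0.4],"delta_rot":[0,0,0],"fingers":1},
    {"slide":[0.2,0,-0.3],"delta_rot":[0,0,0],"fingers":1},
    {"slide":[0.2,0,0],"delta_rot":[0,0,0],"fingers":1},
  ],
)

```text
time_s: 8.75
tcp_pos: [0.5631, 0.1503, 0.1959]
eef_rot: [-179.6, 0.2, -85.1]
contact_force: [1.4, 0.9, -1.2]
gripper_width: 0.0875
gripper_force: 0.0
```

Emit:
play_rows(
  rows=[
    {"slide":[0,0,0],"delta_rot":[0,0,0],"fingers":1},
    {"slide":[0,0,0],"delta_rot":[0,0,0],"fingers":1},
  ],
)

```text
time_s: 9.0
tcp_pos: [0.5608, 0.1496, 0.1911]
eef_rot: [180.0, 0.0, -85.2]
contact_force: [-0.6, -0.3, -0.1]
gripper_width: 0.0877
gripper_force: 0.0
```

```bash
python3 snap.py w3; python3 -c "
import cv2
a=cv2.imread('pics/w3.png')[200:400,240:420];cv2.imwrite('pics/w3c.png',cv2.resize(a,None,fx=3,fy=3,interpolation=cv2.INTER_CUBIC))"
```

```text
[0.56083661 0.14962124 0.19110266] [ 1.79986035e+02  1.52895220e-03 -8.52499807e+01] [ 3.42269540e+01  1.32021152e+01 -1.44738957e+01 -9.26139522e-03
 -6.23353940e+01 -2.94726337e+01]
```

View pics/w3c.png

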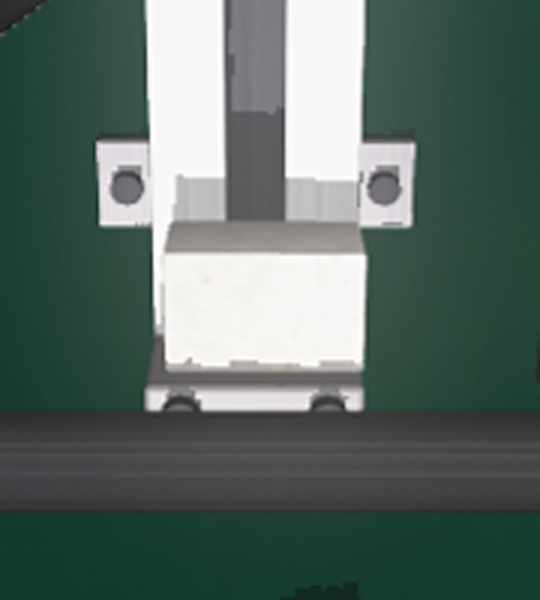

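The crop shows the block flat against the stop, its rear edge level at y≈222–253 and centred about 3 mm right of the slot centre (255). The slot edges are at x 226 and 285.

Run:
```python
from h import *
import cv2
np.set_printoptions(precision=4,suppress=True)
s,c0=pickle.load(open("w3.pkl","rb"));c=toolcam(c0,s)
g=cv2.cvtColor(c0["image"],cv2.COLOR_BGR2GRAY).astype(int)
L=[]
for y in range(60,255,3):
    row=g[y,300:350]; w=np.where(row<150)[0]+300
    if len(w)and 15<w[-1]-w[0]<30: L.append([(w[0]+w[-1])/2,y,w[-1]-w[0]+1])
L=np.array(L);P=np.array([cast(c,q[:2],.05)[:2] for q in L]);p=np.polyfit(P[:,1],P[:,0],1)
print(len(L),L[::12],p,"ang",90-np.degrees(np.arctan(p[0])),"x@.12",np.polyval(p,.12),"old",.5646-.083*(.12-.1087),"res",(P[:,0]-np.polyval(p,P[:,1])).std())
u=np.array([-.0828,.9966]);o=np.array([.5646,.1087])
for x in(175,255,355):
  q=cast(c,(x/3+240,221.5/3+200),.05)[:2];print("block rear bottom rail y",(q-o)@u)
  q=cast(c,(x/3+240,253/3+200),.074)[:2];print("   rear top",(q-o)@u)
  q=cast(c,(x/3+240,369/3+200),.074)[:2];print("   front top",(q-o)@u)
```

```text
65 [[324.5  60.   24. ]
 [324.5  96.   24. ]
 [324.5 132.   22. ]
 [325.  168.   21. ]
 [324.5 204.   20. ]
 [324.5 240.   20. ]] [-0.0797  0.5733] ang 94.55829895932374 x@.12 0.5637292470884172 old 0.5636620999999999 res 0.0001742098998617986
block rear bottom rail y 0.08130136339536205
   rear top 0.08076475774843356
   front top 0.11581120977350488
block rear bottom rail y 0.08133797579445981
   rear top 0.0807990600885732
   front top 0.1158479401508407
block rear bottom rail y 0.08138374477270148
   rear top 0.08084194130330576
   front top 0.11589385676728038
```

Emit:
play_rows(
  rows=[
    {"slide":[-0.34,0.02,0],"delta_rot":[0,0,0],"fingers":1},
    {"slide":[-0.34,0.03,0],"delta_rot":[0,0,0],"fingers":1},
    {"slide":[-0.34,0.02,0],"delta_rot":[0,0,0],"fingers":1},
    {"slide":[-0.34,0.03,0],"delta_rot":[0,0,0],"fingers":1},
    {"slide":[-0.35,0.02,0],"delta_rot":[0,0,0],"fingers":1},
    {"slide":[0,0,0],"delta_rot":[0,0,-1],"fingers":1},
    {"slide":[0,0,0],"delta_rot":[0,0,-1],"fingers":1},
    {"slide":[0,0,0],"delta_rot":[0,0,-1],"fingers":1},
  ],
)

```text
time_s: 10.05
tcp_pos: [0.5209, 0.4047, 0.1903]
eef_rot: [179.9, -0.0, -71.2]
contact_force: [0.8, 0.8, 0.3]
gripper_width: 0.0874
gripper_force: 0.0
```

Emit:
play_rows(
  rows=[
    {"slide":[0,0,0],"delta_rot":[0,0,-0.64],"fingers":1},
    {"slide":[0,0,0],"delta_rot":[0,0,0],"fingers":1},
    {"slide":[0,0,0],"delta_rot":[0,0,0],"fingers":1},
  ],
)

```text
time_s: 10.42
tcp_pos: [0.5213, 0.4041, 0.1909]
eef_rot: [180.0, -0.0, -68.6]
contact_force: [0.6, -0.2, 1.1]
gripper_width: 0.0876
gripper_force: 0.0
```

Emit:
play_rows(
  rows=[
    {"slide":[0,0,0.3],"delta_rot":[0,0,0],"fingers":1},
    {"slide":[0,0,0.35],"delta_rot":[0,0,0],"fingers":1},
    {"slide":[0,0,0.2],"delta_rot":[0,0,0],"fingers":1},
    {"slide":[0,0,0.1],"delta_rot":[0,0,0],"fingers":1},
    {"slide":[0,0,0.03],"delta_rot":[0,0,0],"fingers":1},
    {"slide":[0,0,0],"delta_rot":[0,0,0],"fingers":1},
  ],
)

```text
time_s: 11.18
tcp_pos: [0.5221, 0.4043, 0.0453]
eef_rot: [-179.9, 0.0, -68.5]
contact_force: [0.9, 0.1, 1.0]
gripper_width: 0.0874
gripper_force: 0.0
```

Emit:
play_rows(
  squeeze=25,
  rows=[
    {"slide":[0,0,0],"delta_rot":[0,0,0],"fingers":-1},
    {"slide":[0,0,0],"delta_rot":[0,0,0],"fingers":-1},
    {"slide":[0,0,0],"delta_rot":[0,0,0],"fingers":-1},
    {"slide":[0,0,0],"delta_rot":[0,0,0],"fingers":-1},
    {"slide":[0,0,0],"delta_rot":[0,0,0],"fingers":-1},
    {"slide":[0,0,0],"delta_rot":[0,0,0],"fingers":-1},
    {"slide":[0,0,0],"delta_rot":[0,0,0],"fingers":-1},
    {"slide":[0,0,0],"delta_rot":[0,0,0],"fingers":-1},
  ],
)

```text
time_s: 12.18
tcp_pos: [0.5216, 0.4037, 0.0443]
eef_rot: [-180.0, -0.0, -68.5]
contact_force: [0.0, 0.3, 0.1]
gripper_width: 0.0131
gripper_force: 0.1
```

Emit:
play_rows(
  rows=[
    {"slide":[0,0,0],"delta_rot":[0,0,0],"fingers":-1},
    {"slide":[0,0,0],"delta_rot":[0,0,0],"fingers":-1},
    {"slide":[0,0,-0.03],"delta_rot":[0,0,0],"fingers":-1},
    {"slide":[0,0,-0.1],"delta_rot":[0,0,0],"fingers":-1},
    {"slide":[0,0,-0.2],"delta_rot":[0,0,0],"fingers":-1},
    {"slide":[0,0,-0.3],"delta_rot":[0,0,0],"fingers":-1},
    {"slide":[0,0,-0.2],"delta_rot":[0,0,0],"fingers":-1},
    {"slide":[0,0,0],"delta_rot":[0,0,0],"fingers":-1},
  ],
)

```text
time_s: 13.18
tcp_pos: [0.5228, 0.4049, 0.1732]
eef_rot: [-179.7, 0.2, -68.5]
contact_force: [0.0, 0.3, -1.8]
gripper_width: 0.0116
gripper_force: 25.0
```

Emit:
play_rows(
  rows=[
    {"slide":[0.31,0.07,0],"delta_rot":[0,0,0],"fingers":-1},
    {"slide":[0.31,0.08,0],"delta_rot":[0,0,0],"fingers":-1},
    {"slide":[0.31,0.07,0],"delta_rot":[0,0,0],"fingers":-1},
    {"slide":[0.31,0.08,0],"delta_rot":[0,0,0],"fingers":-1},
    {"slide":[0.31,0.07,0],"delta_rot":[0,0,0],"fingers":-1},
    {"slide":[0.31,0.07,0],"delta_rot":[0,0,0],"fingers":-1},
    {"slide":[0,0,0],"delta_rot":[0,0,1],"fingers":-1},
    {"slide":[0,0,0],"delta_rot":[0,0,1],"fingers":-1},
  ],
)

```text
time_s: 14.18
tcp_pos: [0.5618, 0.1187, 0.1685]
eef_rot: [179.9, -0.0, -77.9]
contact_force: [0.3, 1.0, -1.1]
gripper_width: 0.0121
gripper_force: 25.0
```

Emit:
play_rows(
  rows=[
    {"slide":[0,0,0],"delta_rot":[0,0,1],"fingers":-1},
    {"slide":[0,0,0.15],"delta_rot":[0,0,0.69],"fingers":-1},
    {"slide":[0,0,0.15],"delta_rot":[0,0,0],"fingers":-1},
    {"slide":[0,0,0],"delta_rot":[0,0,0],"fingers":-1},
    {"slide":[0,0,0],"delta_rot":[0,0,0],"fingers":-1},
  ],
)

```text
time_s: 14.8
tcp_pos: [0.5625, 0.1199, 0.1245]
eef_rot: [-180.0, -0.0, -85.4]
contact_force: [1.3, -1.0, -0.9]
gripper_width: 0.0119
gripper_force: 25.0
```

```bash
python3 snap.py w4; python3 -c "
import cv2
a=cv2.imread('pics/w4.png')[100:340,230:430];cv2.imwrite('pics/w4c.png',cv2.resize(a,None,fx=2.5,fy=2.5,interpolation=cv2.INTER_CUBIC))"
```

```text
[0.56254079 0.11994149 0.12447936] [-1.79980772e+02 -8.57196856e-03 -8.54306717e+01] [ 3.15262129e+01  1.62268548e+01 -1.99982036e+01  2.02797909e-02
 -5.37616904e+01 -2.69688695e+01]
```

View pics/w4c.png

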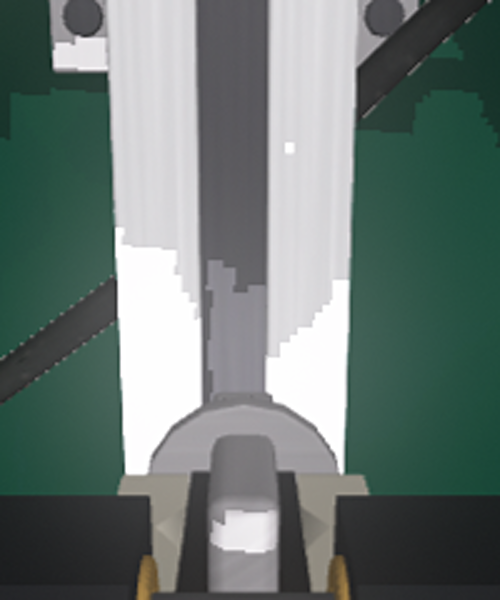

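The crop shows the held anchor centred at x≈244 and the slot below centred at x≈234. After parallax and a small camera bias, the tool must shift about 2.7 mm along −y.

Emit:
play_rows(
  rows=[
    {"slide":[0,-0.018,0.1],"delta_rot":[0,0,0],"fingers":-1},
    {"slide":[0,0,0.12],"delta_rot":[0,0,0],"fingers":-1},
    {"slide":[0,0,0.04],"delta_rot":[0,0,0],"fingers":-1},
    {"slide":[0,0,0],"delta_rot":[0,0,0],"fingers":-1},
    {"slide":[0,0,0],"delta_rot":[0,0,0],"fingers":-1},
  ],
)

```text
time_s: 15.48
tcp_pos: [0.5654, 0.1203, 0.0853]
eef_rot: [-180.0, 0.0, -85.4]
contact_force: [0.4, -0.0, -1.0]
gripper_width: 0.0117
gripper_force: 25.0
```

Emit:
play_rows(
  rows=[
    {"slide":[0,0,0.02],"delta_rot":[0,0,0],"fingers":-1},
    {"slide":[0,0,0.02],"delta_rot":[0,0,0],"fingers":-1},
    {"slide":[0,0,0.02],"delta_rot":[0,0,0],"fingers":-1},
    {"slide":[0,0,0],"delta_rot":[0,0,0],"fingers":-1},
  ],
)

```text
time_s: 15.98
tcp_pos: [0.5648, 0.12, 0.0755]
eef_rot: [180.0, -0.0, -85.5]
contact_force: [-0.1, 0.1, -1.7]
gripper_width: 0.0116
gripper_force: 25.0
```

Foot is about 5 mm into the slot with no contact. Continuing down.

Emit:
play_rows(
  rows=[
    {"slide":[0,0,0.02],"delta_rot":[0,0,0],"fingers":-1},
    {"slide":[0,0,0.02],"delta_rot":[0,0,0],"fingers":-1},
    {"slide":[0,0,0.02],"delta_rot":[0,0,0],"fingers":-1},
    {"slide":[0,0,0.01],"delta_rot":[0,0,0],"fingers":-1},
    {"slide":[0,0,0],"delta_rot":[0,0,0],"fingers":-1},
  ],
)

```text
time_s: 16.6
tcp_pos: [0.5649, 0.1201, 0.0652]
eef_rot: [180.0, -0.0, -85.4]
contact_force: [-0.1, -0.1, -1.2]
gripper_width: 0.0119
gripper_force: 25.0
```

Emit:
play_rows(
  rows=[
    {"slide":[0,0,0.004],"delta_rot":[0,0,-1],"fingers":-1},
    {"slide":[0,0,0],"delta_rot":[0,0,-1],"fingers":-1},
    {"slide":[0,0,0],"delta_rot":[0,0,-1],"fingers":-1},
    {"slide":[0,0,0],"delta_rot":[0,0,-1],"fingers":-1},
    {"slide":[0,0,0],"delta_rot":[0,0,-1],"fingers":-1},
  ],
)

```text
time_s: 17.23
tcp_pos: [0.5651, 0.1201, 0.0648]
eef_rot: [-180.0, -0.0, -62.4]
contact_force: [0.2, 0.5, -0.1]
gripper_width: 0.0118
gripper_force: 25.0
```

Emit:
play_rows(
  rows=[
    {"slide":[0,0,0],"delta_rot":[0,0,-1],"fingers":-1},
    {"slide":[0,0,0],"delta_rot":[0,0,-1],"fingers":-1},
    {"slide":[0,0,0],"delta_rot":[0,0,-1],"fingers":-1},
    {"slide":[0,0,0],"delta_rot":[0,0,-1],"fingers":-1},
    {"slide":[0,0,0],"delta_rot":[0,0,-1],"fingers":-1},
    {"slide":[0,0,0],"delta_rot":[0,0,-1],"fingers":-1},
    {"slide":[0,0,0],"delta_rot":[0,0,-1],"fingers":-1},
    {"slide":[0,0,0],"delta_rot":[0,0,-1],"fingers":-1},
  ],
)

```text
time_s: 18.23
tcp_pos: [0.5651, 0.1202, 0.0649]
eef_rot: [-180.0, -0.0, -25.7]
contact_force: [0.6, 0.4, -1.3]
gripper_width: 0.0115
gripper_force: 25.0
```

Emit:
play_rows(
  rows=[
    {"slide":[0,0,0],"delta_rot":[0,0,-1],"fingers":-1},
    {"slide":[0,0,0],"delta_rot":[0,0,-1],"fingers":-1},
    {"slide":[0,0,0],"delta_rot":[0,0,-1],"fingers":-1},
    {"slide":[0,0,0],"delta_rot":[0,0,-1],"fingers":-1},
    {"slide":[0,0,0],"delta_rot":[0,0,-1],"fingers":-1},
    {"slide":[0,0,0],"delta_rot":[0,0,-1],"fingers":-1},
    {"slide":[0,0,0],"delta_rot":[0,0,-0.63],"fingers":-1},
    {"slide":[0,0,0],"delta_rot":[0,0,0],"fingers":-1},
  ],
)

```text
time_s: 19.23
tcp_pos: [0.5651, 0.1202, 0.0648]
eef_rot: [-180.0, -0.0, 4.5]
contact_force: [0.2, -0.8, -2.3]
gripper_width: 0.0116
gripper_force: 25.0
```

Emit:
play_rows(
  squeeze=10,
  rows=[
    {"slide":[0,0,0.004],"delta_rot":[0,0,0],"fingers":-1},
    {"slide":[0,0,0],"delta_rot":[0,0,0],"fingers":-0.5},
    {"slide":[0,0,0],"delta_rot":[0,0,0],"fingers":-0.5},
    {"slide":[0,0,-0.05],"delta_rot":[0,0,0],"fingers":-0.5},
    {"slide":[0,0,-0.05],"delta_rot":[0,0,0],"fingers":-0.5},
    {"slide":[0,0,0],"delta_rot":[0,0,0],"fingers":-0.5},
  ],
)

```text
time_s: 19.98
tcp_pos: [0.5656, 0.1204, 0.0802]
eef_rot: [-180.0, -0.1, 4.5]
contact_force: [0.3, -0.9, -0.1]
gripper_width: 0.0219
gripper_force: 0.0
```

Emit:
play_rows(
  rows=[
    {"slide":[0,0,0],"delta_rot":[0,0,0],"fingers":-1},
    {"slide":[0,0,0],"delta_rot":[0,0,0],"fingers":-1},
    {"slide":[0,0,0],"delta_rot":[0,0,0],"fingers":-1},
    {"slide":[0,0,0],"delta_rot":[0,0,0],"fingers":-1},
    {"slide":[0,0,0],"delta_rot":[0,0,0],"fingers":-1},
  ],
)

```text
time_s: 20.6
tcp_pos: [0.5649, 0.1201, 0.079]
eef_rot: [180.0, 0.0, 4.5]
contact_force: [-1.2, 1.5, 0.4]
gripper_width: 0.0117
gripper_force: 10.0
```

Emit:
play_rows(
  rows=[
    {"slide":[0,-0.06,0],"delta_rot":[0,0,0],"fingers":-1},
    {"slide":[0,-0.07,0],"delta_rot":[0,0,0],"fingers":-1},
    {"slide":[0,-0.07,0],"delta_rot":[0,0,0],"fingers":-1},
    {"slide":[0,-0.05,0],"delta_rot":[0,0,0],"fingers":-1},
    {"slide":[0,-0.03,0],"delta_rot":[0,0,0],"fingers":-1},
    {"slide":[0,0,0],"delta_rot":[0,0,0],"fingers":-1},
  ],
)

```text
time_s: 21.35
tcp_pos: [0.5616, 0.1624, 0.079]
eef_rot: [-180.0, -0.0, 4.6]
contact_force: [0.1, 0.2, -0.3]
gripper_width: 0.0118
gripper_force: 10.0
```

Emit:
play_rows(
  rows=[
    {"slide":[0,-0.01,0],"delta_rot":[0,0,0],"fingers":-1},
    {"slide":[0,-0.01,0],"delta_rot":[0,0,0],"fingers":-1},
    {"slide":[0,-0.01,0],"delta_rot":[0,0,0],"fingers":-1},
    {"slide":[0,-0.01,0],"delta_rot":[0,0,0],"fingers":-1},
    {"slide":[0,0,0],"delta_rot":[0,0,0],"fingers":-1},
  ],
)

```text
time_s: 21.98
tcp_pos: [0.5612, 0.1681, 0.0791]
eef_rot: [-180.0, 0.0, 4.5]
contact_force: [0.6, -0.1, -1.4]
gripper_width: 0.0118
gripper_force: 10.0
```

Emit:
play_rows(
  rows=[
    {"slide":[0,-0.005,0],"delta_rot":[0,0,0],"fingers":-1},
    {"slide":[0,-0.005,0],"delta_rot":[0,0,0],"fingers":-1},
    {"slide":[0,0,0],"delta_rot":[0,0,0],"fingers":-1},
  ],
)

```text
time_s: 22.35
tcp_pos: [0.561, 0.1689, 0.0792]
eef_rot: [180.0, 0.0, 4.5]
contact_force: [-0.1, -4.4, 0.7]
gripper_width: 0.012
gripper_force: 10.0
```

Emit:
play_rows(
  rows=[
    {"slide":[0,0,0],"delta_rot":[0,0,0],"fingers":-0.5},
    {"slide":[0,0,0],"delta_rot":[0,0,0],"fingers":-0.4},
    {"slide":[0,0,0],"delta_rot":[0,0,0],"fingers":-0.4},
    {"slide":[0,0,-0.1],"delta_rot":[0,0,0],"fingers":-0.4},
    {"slide":[0,0,-0.3],"delta_rot":[0,0,0],"fingers":0},
    {"slide":[0.1,0,-0.3],"delta_rot":[0,0,0],"fingers":0.5},
    {"slide":[0,0.35,0],"delta_rot":[0,0,0],"fingers":1},
    {"slide":[0,0.2,0],"delta_rot":[0,0,0],"fingers":1},
  ],
)

```text
time_s: 23.35
tcp_pos: [0.5829, 0.0873, 0.1861]
eef_rot: [-180.0, -0.1, 4.5]
contact_force: [-0.1, 0.2, 0.3]
gripper_width: 0.0608
gripper_force: 0.0
```

Run:
```python
from plant import r
import cv2
c=r.capture("scene");cv2.imwrite("pics/s9.png",c["image"])
t=r.capture("top")["image"]
a=cv2.resize(c["image"][190:300,270:400],None,fx=4.5,fy=4.5,interpolation=2)
cv2.imwrite("pics/end.png",a);cv2.imwrite("pics/t9.png",t)
```

```text
(no output)
```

View pics/end.png

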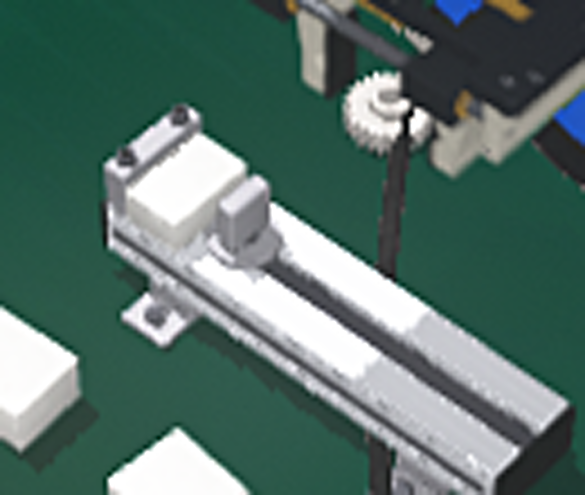

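The block sits against the stop at (185,185). The anchor is upright with its wing across the slot at (243,225), and its shoulder is at the block. The gripper is clear, so I'm handing in.

Emit:
play_rows(
  rows=[
    {"slide":[0,0,0],"delta_rot":[0,0,0],"fingers":1},
    {"slide":[0,0,0],"delta_rot":[0,0,0],"fingers":1},
    {"slide":[0,0,0],"delta_rot":[0,0,0],"fingers":1},
  ],
)

```text
time_s: 23.82
tcp_pos: [0.5825, 0.0891, 0.1841]
eef_rot: [180.0, 0.0, 4.6]
contact_force: [-0.3, 0.3, -0.7]
gripper_width: 0.0875
gripper_force: 0.0
```

```bash
python3 -c "
from plant import r
print(r.close_job())"
```

```text
the job is handed in; nothing more can be done
None
```

I handed the job in after about 24 s of robot time, with no verdict returned: in the last picture the block is against the end stop, the anchor's wing stands across the slot and its shoulder is at the block (I felt contact at about 4 N), and the robot did not touch the bystanders.

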